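# Offer the slot punch up to its block

### The job

Open the lid of the aluminium tool case until it rests back on its stop, then lift out the punch with the oblong handle (not the round one) and carry it over the row of thread spools to the white punching block. Finish holding it still and upright there, its foot about a centimetre above the oblong slot, centred and lined up with the slot as if about to go in, so that I can slide a strap end underneath: do not let go, do not let it touch the block at any time, and leave the lid open. Don't knock the spools, and leave the round punch, the jar, the dye bottle and the maul where they are.

Things in the scene. Friction and masses are not known exactly. Their poses are not given: they have to be found in the camera images.
- case: Fixed aluminium tool case, open box 180 (its x) x 260 (its y) x 115 mm high, walls 6 mm, on the left part of the table with its hinge side away from the thread rack. Origin: centre of its underside; z up; its x axis points to the hinge side. Two punches stand upright inside, under the lid.
- insert: Fixed black insert in the case, 20 mm thick, its top 26 mm above the table. Origin: centre of its underside; axes as the case's. Two pockets at x = -10 mm, y = -65 and +65 mm, each 40 mm along x, 18 mm along y, 15 mm deep. The punches stand in them, either one in either pocket.
- case_lid (a joint): Angle of the case's flat lid (rad): 0 shut, as it starts; 1.8 at its stop, leaning back past upright. Lid 180 x 260 x 8 mm, 0.3 kg, free hinge: let go below about 1.5 rad it falls shut, beyond 1.6 it falls open on to the stop and stays. Opening turns it about the case's +y axis through the hinge point.
- case_lid_hinge (a point): Middle of the hinge line, at the underside of the lid's far edge: at x = +90 mm, y = 0, z = 115 mm in the case's frame. The hinge line runs along the case's y.
- case_lid_handle (a point): Middle of the round bar handle on the lid: bar 11 mm thick, 100 mm long, parallel to the hinge line, its axis 35 mm above the lid's top face on two posts; 150 mm from the hinge line along the lid and 43 mm out from the lid's underside. Turns with the lid.
- slot_punch: Punch to be used, 0.2 kg, 97 mm tall. Origin: centre of its foot (lowest face); z up. Steel foot 36 (its x) x 14 mm (its y), 0 to 35 mm high; shoulder 38 x 22 mm, 35 to 45 mm; wooden handle of oblong section 36 (x) x 24 mm (y), flat sides, 45 to 97 mm. Stands in a pocket, top 7 mm below the case's rim, its x along the case's x.
- round_punch: The other punch, to be left in the case: round wooden handle 29 mm across, round steel foot 14 mm across, 95 mm tall. Origin: centre of its foot.
- rack: Fixed thread rack between case and block: wooden base 360 (its x) x 56 mm (its y), 20 mm high, with a row of six thread spools 48 mm across; highest point 120 mm above the table. Origin: centre of its underside; z up.
- block: Fixed white plastic punching block 140 (its x) x 100 (its y) x 30 mm high, on the right part of the table. Origin: centre of its underside; z up. It has an oblong slot and, at its other end, a round hole of 18 mm.
- block_hole0 (a point): Centre of the mouth of the oblong slot, on the block's top face (30 mm above the table), 22 mm from the block's centre towards its -x end. The slot is 48 mm along the block's x, 26 mm along its y, 20 mm deep.
- jar: Bystander: amber jar, 64 mm across, 75 mm tall, on the table beyond the block. Origin: centre of its underside.
- dye: Bystander: small blue dye bottle, 44 mm across, 110 mm tall, at the far side of the table. Origin: centre of its underside.
- maul: Bystander: dark wooden maul standing on its head (66 mm across), 200 mm tall, to the right of the block. Origin: centre of its underside.
There are look-alikes about, which are no part of the job. Several things have the shape of the block; the one meant has the colours described above.

How it is judged:
By the outcome, as a careful person would: the job done as asked, in the order asked, and still so for the second after the job is handed in, while the arm keeps its last pose, push and grip.
It also fails if it takes over 64 s, if anything falls off the work surface, if the arm or the gripper's body presses on something with over 40 N, if the wrist force passes 120 N, or if a joint passes its speed limit or range.

### The arm

A 7-joint arm with a two-finger parallel gripper is mounted at the origin on the work surface. World frame = base frame: x ahead of the robot, y to its left, z up, the work surface at z = 0. Lengths are in mm, angles in rad, forces in N, time in s.
With the tool pointing down it reaches from about 425 to 875 mm from the base axis. Payload 4.7 kg.
Tool frame: the origin (TCP) lies at the very end of the fingers, on their centre line; the grasp point (between the pads) lies 19 mm behind it (env.tcp_to_grasp is the z of the grasp point in the tool frame, in mm); z points along the fingers, y is the line along which they close (so a half turn about z gives the same grasp; the last joint's range is limited). The gripper opens to 85 mm and grips with 20 to 120 N. Pads are 22 mm wide; open, the fingers measure 114 mm over their backs; the gripper's body (76 mm by 85 mm) begins 54 mm behind the grasp point. The pads swing forward as they close: fully open they stand 13 mm farther back than shut.
Start: joints at [-1.278, 0.321, -0.07, 1.45, 0.023, 1.371, -0.057], TCP at [178.908, 624.913, 231.349] pointing down, gripper open.
Joint ranges: [-2.86, 2.86], [-0.3, 2.09], [-1.38, 1.24], [0.06, 2.45], [-1.56, 4.7], [0.09, 2.05], [-2.69, 2.69]. Speed limits (rad/s): [2.57, 2.57, 3.14, 3.14, 3.14, 3.14, 3.14].

### API

Orientations are given as a unit quaternion [x, y, z, w].
In Python, from cell import monitor, optics, order, env gives the robot as it stands. The module is installed in compiled form; this text tells all that it offers.
- The arm moves only by the tool move_arm, never from a script. Its argument "targets" is a list that holds one entry, the list of rows, each a list of 7 numbers: the shift along the tool's x, y, z each as a share of 0.3 m, from -1 to 1, then the turn, a rotation vector about the tool's x, y, z each as a share of 90 degrees, from -1 to 1, then the opening, from 0 (shut) to 1 (fully open). In form: [[[tx, ty, tz, ax, ay, az, gripper], ...]]. A call has 1 to 5 rows; each row is the pose to reach, as a shift and turn from the pose commanded when the call began, along the tool's axes at that moment; what a row does not reach only later rows make up. A row lasts 1/12 s, in which the tool goes at most 41.7 mm and 7.16 degrees, less where a joint would pass 70% of its speed; a pose out of reach is approached as far as the arm can. A call with a number of a shift or a turn outside -1 to 1 is refused whole. A call with a gripper value outside its range is refused whole. The fingers move at their own pace and stop on an object; "squeeze" is the grip in N (left out, the last holds). Time passes only in rows, so rows that repeat a pose let the fingers close. It gives the time, the measured TCP pose, the force, the opening and the grip force at its end, in the units of the state.
- monitor.sense(): the state, without advancing time (a new reading comes with each control period).
- optics.snapshot(name): name is "scene" or "top" or "wrist"; returns (picture, depth): 384x512x3 uint8, red, green, blue; 384x512 float32, mm along the optical axis (not along the pixel's ray), 0 where there is no reading.
- optics.calibration(name): a dict with "fx", "fy", "cx", "cy" (pixels), "eye" and "rotation" of the camera in the world; the wrist camera has in their place "hand_eye" (4x4, takes a point from camera to tool coordinates, whose origin is the TCP and whose axes are the flange's). Camera axes: x right, y down, z forward; pixel columns grow to the right and rows downward; lengths in mm; the calibration is good to about 2 mm. The wrist camera is an equidistant fisheye: a pixel r from the principal point sees the ray r / f radians off the axis. A picture is of the moment at which its call begins: read the wrist's pose just before it. calibration takes no time and is no camera call.
- order.hand_in(): hands the job in; it is judged then, once.
The state is a dict: "time": time; "qpos": joint angles; "joint_velocities": joint speeds; "effort": joint torques, N m; "eef_pos": TCP position; "orientation": TCP orientation; "wrist_force": force on the tool from outside, world axes, zero at the start; "ft_torque": the same for the moment, N m; "opening": finger opening in mm; "grip_force": force on a finger pad.
Only numpy, scipy, OpenCV 4.12 (cv2) and the standard library are available. Lean on these libraries where they do the work, as an engineer would, in place of code of your own. Each camera call takes 0.05 s, during which the arm holds its last target. There are 200 camera calls.

## Working session

There is one attempt and no reset: what is moved stays moved. The work goes in short steps, Python scripts to look and compute and a tool call to move; the robot and the scene stay as the last step left them, time stands still between calls to the robot, and variables do not carry over. Pictures are saved under pics/ and viewed, at most 10 in all, crops included, and the job is handed in when it is done.

Besides the shell and the picture viewer there is one more tool, called after "Call:" by a JSON object that holds its "op" and its "data". move_arm: Moves the arm, as the interface text tells. Its arguments: {"type":"object","properties":{"targets":{"type":"array"},"squeeze":{"type":"number"}},"required":["targets"]}

```bash
mkdir -p pics; cat > h.py <<'E'
import numpy as np, cv2
from cell import monitor, optics, order, env
from scipy.spatial.transform import Rotation as R
def cloud(name, d):
    c=optics.calibration(name); v,u=np.mgrid[:384,:512]
    p=np.stack([(u-c['cx'])/c['fx']*d,(v-c['cy'])/c['fy']*d,d],-1)
    return p@np.array(c['rotation']).T+np.array(c['eye'])
E
python3 - <<'E'
from h import *
for n in ('scene','top'):
    im,d=optics.snapshot(n); np.savez(n+'.npz',im=im,d=d); cv2.imwrite(f'pics/{n}.png',im[...,::-1])
    c=optics.calibration(n); print(n,c)
s=monitor.sense(); print(s)
E
```

```text
scene {'fx': 475.6145303949789, 'fy': 475.6145303949789, 'cx': 253.76306571880662, 'cy': 195.78655377155218, 'eye': array([1035.20057984,  848.76866042, 1027.58754352]), 'rotation': array([ 0.22635417,  0.88171258, -0.40138909, -0.10116083])}
top {'fx': 437.6184518593599, 'fy': 437.6184518593599, 'cx': 253.367337644496, 'cy': 200.1067267008041, 'eye': array([ 455.46317073,  -77.82687737, 1370.8765854 ]), 'rotation': array([-0.6956327 ,  0.71757203, -0.01977327,  0.0281876 ])}
{'time': 0.1, 'qpos': array([-1.27787633,  0.32173467, -0.07006098,  1.45153476,  0.02258619,
        1.37078609, -0.05692016]), 'joint_velocities': array([-0.00088189, -0.00176219, -0.00015043, -0.00182491, -0.00086697,
       -0.0008956 , -0.00087783]), 'effort': array([-2.48756496e-04, -4.94876575e+01, -3.84442052e-01, -3.15213776e+01,
        1.28693366e-02,  7.31202919e-03, -1.14674851e-06]), 'eef_pos': array([178.82020034, 624.43234949, 230.35105369]), 'orientation': array([ 1.38967726e-01,  9.90296556e-01, -8.35069062e-04, -7.38500843e-05]), 'wrist_force': array([ 0.29610351, -0.05952435, -0.95487941]), 'ft_torque': array([-0.04928358,  0.01295346,  0.0231134 ]), 'grip_force': 0.0, 'opening': 85.19676336863336}
```

View pics/scene.png

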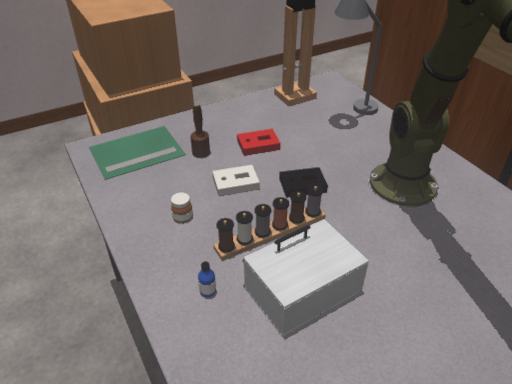

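View pics/top.png

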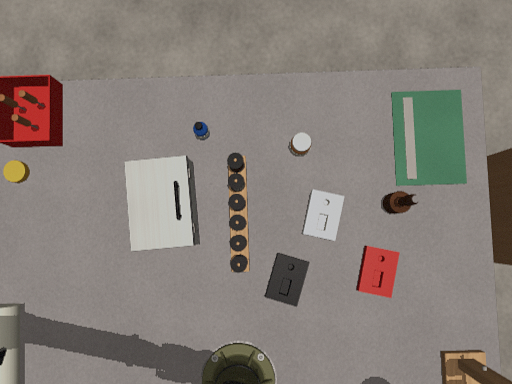

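The top view shows the case with its bar handle at (178,200), the rack at (238,212), and three block-shaped things: white (324,214), black (287,279) and red (378,271). The white one fits the description. The jar is at (301,143), the dye bottle at (201,130) and the maul at (398,202). Next I measure these and confirm the block in a crop.

```bash
cat > h.py <<'E'
import numpy as np, cv2
from cell import monitor, optics, order, env
from scipy.spatial.transform import Rotation as R
def cloud(name, d):
    c=optics.calibration(name); v,u=np.mgrid[:384,:512]
    p=np.stack([(u-c['cx'])/c['fx']*d,(v-c['cy'])/c['fy']*d,d],-1)
    return R.from_quat(c['rotation']).apply(p.reshape(-1,3)).reshape(384,512,3)+np.array(c['eye'])
def ray(name,uv,z):
    c=optics.calibration(name); uv=np.atleast_2d(uv).astype(float)
    d=np.c_[(uv[:,0]-c['cx'])/c['fx'],(uv[:,1]-c['cy'])/c['fy'],np.ones(len(uv))]
    d=R.from_quat(c['rotation']).apply(d); e=np.array(c['eye'])
    return e+d*((z-e[2])/d[:,2])[:,None]
def rect(pts):
    (c,s,a)=cv2.minAreaRect(pts[:,:2].astype(np.float32)); return np.round(c,1),np.round(s,1),round(a,2)
def big(m):
    n,l,st,_=cv2.connectedComponentsWithStats(m.astype(np.uint8)); k=1+np.argmax(st[1:,4]); return l==k
def outline(m):
    return max(cv2.findContours(m.astype(np.uint8),0,cv2.CHAIN_APPROX_NONE)[0],key=cv2.contourArea)[:,0]
E
python3 - <<'E'
from h import *
Z=np.load('top.npz'); im,d=Z['im'],Z['d']; P=cloud('top',d); z=P[...,2]
v,u=np.mgrid[:384,:512]
def box(a,b,c,e): return (u>a)&(u<b)&(v>c)&(v<e)
print('table z',np.median(z[300:330,300:340]))
lid=big(box(110,215,140,265)&(z>110)&(z<135)); print('lid',np.median(z[lid]),rect(ray('top',outline(lid),123)), rect(P[lid]))
h=big(box(165,190,170,230)&(z>142)); print('handle',h.sum(),np.median(z[h]),rect(P[h]))
hb=big(box(165,190,170,230)&(im.sum(-1)<150)); print('handle col',hb.sum(),rect(ray('top',outline(hb),160)))
rk=big(box(220,255,145,280)&(z>12)); print('rack',z[rk].max(),rect(P[rk]))
wb=big(box(295,350,180,245)&(im.min(-1)>110)); wb=cv2.morphologyEx(wb.astype(np.uint8),cv2.MORPH_CLOSE,np.ones((9,9)))>0
print('block',np.median(z[wb]),rect(ray('top',outline(wb),30)))
bb=big(box(295,350,180,245)&(z>18)); print('block depth',rect(P[bb]))
S=np.load('scene.npz'); Ps=cloud('scene',S['d']);
l2=(Ps[...,2]>115)&(Ps[...,2]<130)&(u>240)&(u<370)&(v>220)&(v<300); l2=big(l2);print('scene lid',np.median(Ps[...,2][l2]),rect(Ps[l2]))
h2=big((Ps[...,2]>145)&(u>265)&(u<320)&(v>215)&(v<255)&(S['im'].sum(-1)<200)); print('scene handle',h2.sum(),np.median(Ps[...,2][h2]),rect(Ps[h2]),Ps[h2].mean(0))
b2=big((Ps[...,2]>20)&(Ps[...,2]<40)&(u>205)&(u<265)&(v>160)&(v<195)); print('scene block',rect(Ps[b2]))
c1=cv2.resize(im[185:245,295:355],None,fx=6,fy=6,interpolation=2); c2=cv2.resize(S['im'][160:200,205:270],None,fx=6,fy=6,interpolation=2)
o=np.zeros((360,760,3),np.uint8); o[:,:360]=c1; o[:240,370:]=c2; cv2.imwrite('pics/block.png',o[...,::-1])
E
```

```text
table z -0.8462683818651158
lid 122.82966390075967 (array([540.9, 205.5]), array([259.5, 185.4]), 3.61) (array([541.4, 207.4]), array([260.5, 186.1]), 3.65)
handle 157 161.8458368057518 (array([490.4,  61.7]), array([273.5,  89.3]), 57.87)
handle col 122 (array([545.1, 147.7]), array([106.5,  11.3]), 2.85)
rack 1370.8765853998898 (array([507.8, -32.2]), array([358.9,  90.6]), 0.32)
block 2.9745118218368134 (array([ 502.6, -273.8]), array([162.6, 193.8]), 87.87)
block depth (array([ 506.4, -209.6]), array([242.2, 145.5]), 80.16)
scene lid 122.7619539076947 (array([540.5, 210.4]), array([262.2, 183.4]), 3.34)
scene handle 148 161.1730401618205 (array([545.7, 151.7]), array([106.8,  11.2]), 3.86) [544.63467507 152.19883509 160.65156371]
scene block (array([ 494.9, -275.4]), array([109.1, 141.6]), 75.6)
```

View pics/block.png

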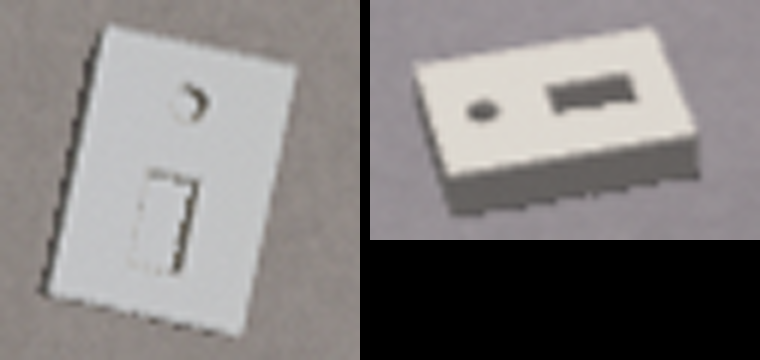

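The crop shows a white block with a round hole at its far end and an oblong slot at its near end. Top pixels of the slot are around (322,222). It is the only white one, so it is the one meant. Next I refine the block and slot in both views.

```bash
cat > blk.py <<'E'
from h import *
def meas(n,x0,x1,y0,y1,thr):
    Z=np.load(n+'.npz'); im=Z['im']; m=np.zeros((384,512),bool); m[y0:y1,x0:x1]=im[y0:y1,x0:x1].min(-1)>thr
    m=big(m); k=4; M=cv2.resize(m.astype(np.uint8)*255,None,fx=k,fy=k,interpolation=cv2.INTER_CUBIC)>127
    o=(outline(M)+.5)/k-.5
    print(n,'block top',rect(ray(n,o,30)))
    cs,hi=cv2.findContours(M.astype(np.uint8),cv2.RETR_CCOMP,cv2.CHAIN_APPROX_NONE)
    for c,h in zip(cs,hi[0]):
        if h[3]>=0 and cv2.contourArea(c)>60: print('  hole',rect(ray(n,(c[:,0]+.5)/k-.5,30)))
if __name__=='__main__':
    for t in (150,165,180): meas('top',298,350,185,243,t)
    for t in (140,165,190): meas('scene',205,268,160,197,t)
E
python3 blk.py; python3 - <<'E'
from h import *
for n,p in (('top',[(324,214),(332,235),(340,214),(302,230)]),('scene',[(236,179),(236,190),(238,202)])):
    im=np.load(n+'.npz')['im']; print([im[v,u].tolist() for u,v in p])
print(optics.calibration('wrist'),env.tcp_to_grasp)
E
```

```text
top block top (array([ 496.3, -276.4]), array([102.9, 145. ]), 75.84)
  hole (array([ 472.9, -281.4]), array([13. , 52.6]), 87.63)
  hole (array([ 535.9, -290.8]), array([20.2, 12.1]), 11.62)
top block top (array([ 496.3, -276.4]), array([102.3, 142.6]), 75.72)
  hole (array([ 472.7, -280.4]), array([13.9, 53. ]), 84.06)
  hole (array([ 499.3, -268.8]), array([9.9, 6.9]), 88.22)
  hole (array([ 536.5, -290.1]), array([21.4, 13. ]), 19.41)
top block top (array([ 495.7, -276.1]), array([100.4, 140.2]), 75.84)
  hole (array([ 477.1, -280.2]), array([57.8, 29.9]), 11.71)
  hole (array([ 535.5, -289.8]), array([23.2, 14.1]), 19.41)
scene block top (array([ 497.9, -269.3]), array([195.3, 219.3]), 61.04)
  hole (array([ 535. , -284.7]), array([17.2, 17.8]), 61.06)
  hole (array([ 474.3, -268.6]), array([28.6, 50.1]), 73.92)
  hole (array([ 416.7, -275.1]), array([18. ,  7.7]), 61.04)
scene block top (array([ 494.1, -276. ]), array([105.3, 142.7]), 75.74)
  hole (array([ 533.7, -284. ]), array([17.2, 20.9]), 61.06)
  hole (array([ 473.9, -270.1]), array([32. , 52.8]), 75.98)
scene block top (array([ 494.8, -275.4]), array([100.5, 140. ]), 75.75)
  hole (array([ 533.6, -284. ]), array([28.1, 20.9]), 63.75)
  hole (array([ 474.2, -268. ]), array([38.1, 55.1]), 76.21)
[[146, 143, 138], [195, 196, 197], [189, 189, 189], [73, 69, 65]]
[[202, 196, 189], [101, 98, 96], [149, 142, 146]]
{'fx': 297.3186396354542, 'fy': 297.3186396354542, 'cx': 261.64372230453864, 'cy': 196.222799491807, 'hand_eye': array([[-1.96857575e-04, -9.53426040e-01, -3.01626835e-01,
         7.81662590e+01],
       [ 9.99999569e-01, -4.61497836e-04,  8.06117146e-04,
        -6.69103653e-01],
       [-9.07773209e-04, -3.01626546e-01,  9.53425719e-01,
        -1.42556680e+02],
       [ 0.00000000e+00,  0.00000000e+00,  0.00000000e+00,
         1.00000000e+00]])} -18.700000000000003
```

```bash
cat > plan.py <<'E'
# plan from the commanded pose (kept in cmd.json) to goals; prints rows in the units of move_arm
from h import *; import json,os
YC=np.radians(93.6); C=np.array([541,208.,0]); ux=np.array([np.cos(YC),np.sin(YC),0]); uy=np.array([-np.sin(YC),np.cos(YC),0])
def down(yaw_y):  # tool down, tool y at world yaw (deg)
    a=np.radians(yaw_y); y=np.array([np.cos(a),np.sin(a),0]); z=np.array([0,0,-1.]); return R.from_matrix(np.c_[np.cross(y,z),y,z])
def load():
    if not os.path.exists('cmd.json'): return np.array([178.908,624.913,231.349]),R.from_quat(env_q())
    j=json.load(open('cmd.json')); return np.array(j[0]),R.from_quat(j[1])
def env_q():
    return R.from_quat([.138967726,.990296556,-8e-4,-7e-5]).as_quat()
def save(p,r): json.dump([list(map(float,p)),list(map(float,r.as_quat()))],open('cmd.json','w'))
def rows(goals):  # one call: goals = [(pos,R)...] ; commits the last
    p,r=load()
    for g,q in goals:
        t=np.round(r.inv().apply(g-p)/300,3); a=np.round((r.inv()*q).as_rotvec()/(np.pi/2),3)
        print((t+0.).tolist()+(a+0.).tolist(), '' if max(abs(t).max(),abs(a).max())<=1 else 'TOO BIG')
    save(p+r.apply(t*300),r*R.from_rotvec(a*np.pi/2))
def go(pos,q,n):  # n calls, evenly split
    p,r=load(); d=(r.inv()*q).as_rotvec()
    for i in range(1,n+1): print('call',i,end=' '); rows([(p+(np.array(pos)-p)*i/n, r*R.from_rotvec(d*i/n))])
def st():
    s=monitor.sense(); print('t',s['time'],'pos',np.round(s['eef_pos'],1),'Rz/rot',np.round(R.from_quat(s['orientation']).as_matrix()[:,1:].T,3).tolist(),'F',np.round(s['wrist_force'],1),'open',round(s['opening'],1),'grip',round(s['grip_force'],1),'q',np.round(s['qpos'],2))
E
python3 - <<'E'
from plan import *
go([545,149.5,231],down(93.6),4)
E
```

```text
call 1 [-0.402, -0.297, 0.001, 0.0, 0.0, -0.054] 
call 2 [-0.376, -0.33, 0.001, -0.001, 0.0, -0.055] 
call 3 [-0.346, -0.361, 0.0, 0.0, 0.0, -0.054] 
call 4 [-0.314, -0.389, 0.0, 0.0, 0.0, -0.055]
```

Call:
{"op": "move_arm", "data": {"targets": [[[-0.402,-0.297,0.001,0,0,-0.054,1],[-0.402,-0.297,0.001,0,0,-0.054,0.6],[-0.402,-0.297,0.001,0,0,-0.054,0.6],[-0.402,-0.297,0.001,0,0,-0.054,0.6],[-0.402,-0.297,0.001,0,0,-0.054,0.6]]]}}

```text
time: 0.52
eef_pos: [276.5, 500.3, 230.9]
orientation: [0.102, 0.995, -0.001, 0.001]
wrist_force: [0.2, 1.2, 0.7]
opening: 51.0
grip_force: 0.0
```

Call:
{"op": "move_arm", "data": {"targets": [[[-0.376,-0.33,0.001,-0.001,0,-0.055,0.6],[-0.376,-0.33,0.001,-0.001,0,-0.055,0.6],[-0.376,-0.33,0.001,-0.001,0,-0.055,0.6],[-0.376,-0.33,0.001,-0.001,0,-0.055,0.6],[-0.376,-0.33,0.001,-0.001,0,-0.055,0.6]]]}}

```text
time: 0.93
eef_pos: [366.7, 381.5, 230.7]
orientation: [0.059, 0.998, -0.0, 0.001]
wrist_force: [0.3, -0.0, -0.2]
opening: 51.5
grip_force: 0.0
```

Call:
{"op": "move_arm", "data": {"targets": [[[-0.346,-0.361,0,0,0,-0.054,0.6],[-0.346,-0.361,0,0,0,-0.054,0.6],[-0.346,-0.361,0,0,0,-0.054,0.6],[-0.346,-0.361,0,0,0,-0.054,0.6],[-0.346,-0.361,0,0,0,-0.054,0.6]]]}}

```text
time: 1.35
eef_pos: [457.3, 262.7, 230.5]
orientation: [0.016, 1.0, -0.0, 0.001]
wrist_force: [-0.0, -0.3, 0.2]
opening: 51.4
grip_force: 0.0
```

Call:
{"op": "move_arm", "data": {"targets": [[[-0.314,-0.389,0,0,0,-0.055,0.6],[-0.314,-0.389,0,0,0,-0.055,0.6],[-0.314,-0.389,0,0,0,-0.055,0.6],[-0.314,-0.389,0,0,0,-0.055,0.6],[-0.314,-0.389,0,0,0,-0.055,0.6]]]}}

```text
time: 1.77
eef_pos: [547.9, 143.9, 230.1]
orientation: [-0.028, 1.0, -0.001, 0.001]
wrist_force: [-0.4, -0.4, -0.4]
opening: 51.0
grip_force: 0.0
```

```bash
cat >> h.py <<'E'
def wrist(name):
    s=monitor.sense(); im,d=optics.snapshot('wrist'); np.savez(name+'.npz',im=im,d=d,p=s['eef_pos'],q=s['orientation']); cv2.imwrite(f'pics/{name}.png',im[...,::-1])
def wray(name,uv,z):
    Z=np.load(name+'.npz'); c=optics.calibration('wrist'); H=c['hand_eye']; uv=np.atleast_2d(uv).astype(float)
    a=np.c_[(uv[:,0]-c['cx'])/c['fx'],(uv[:,1]-c['cy'])/c['fy']]; r=np.linalg.norm(a,axis=1)[:,None]
    d=np.c_[a*np.sinc(r/np.pi),np.cos(r)]; q=R.from_quat(Z['q'])
    d=q.apply(d@H[:3,:3].T); e=Z['p']+q.apply(H[:3,3]); return e+d*((z-e[2])/d[:,2])[:,None]
E
python3 - <<'E'
from plan import *
st(); wrist('w1')
E
```

```text
t 1.7667 pos [547.9 143.9 230.1] Rz/rot [[-0.055, 0.998, -0.002], [0.002, -0.002, -1.0]] F [-0.4 -0.4 -0.4] open 51.0 grip 0.0 q [-0.62  0.14  0.35  1.68 -0.05  1.33  1.36]
```

View pics/w1.png

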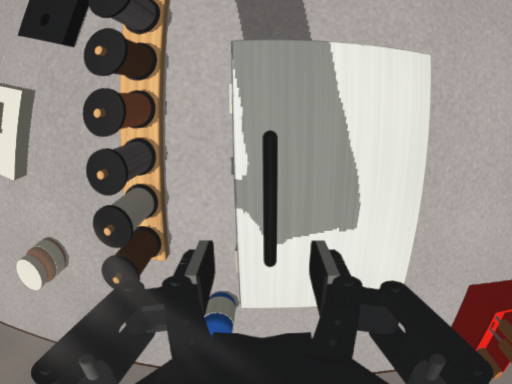

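The wrist view shows the bar from (270,135) to (270,262) and the fingers at about columns 205 and 320, so the bar lies nearly between them.

Call:
{"op": "move_arm", "data": {"targets": [[[0,0,0,0,0,0,0.6],[0,0,0,0,0,0,0.6]]]}}

```text
time: 1.98
eef_pos: [544.0, 152.2, 230.0]
orientation: [-0.034, 0.999, 0.001, -0.0]
wrist_force: [-0.6, 0.8, 0.2]
opening: 51.1
grip_force: 0.0
```

```bash
python3 - <<'E'
from plan import *
st(); im=np.load('w1.npz')['im']
m=np.zeros((384,512),bool); m[110:280,255:290]=im[110:280,255:290].sum(-1)<120; m=big(m)
v,u=np.nonzero(m); print(u.min(),u.max(),v.min(),v.max()); print('bar',rect(wray('w1',outline(m),158)))
E
```

```text
t 1.9833 pos [544.  152.2 230. ] Rz/rot [[-0.067, 0.998, 0.003], [-0.001, 0.002, -1.0]] F [-0.6  0.8  0.2] open 51.1 grip 0.0 q [-0.63  0.14  0.35  1.68 -0.05  1.33  1.36]
264 276 131 265
bar (array([542.9, 149.7]), array([109.4,   9. ]), 3.32)
```

Call:
{"op": "move_arm", "data": {"targets": [[[0,0,0.1,0,0,0,0.6],[0,0,0.2,0,0,0,0.6],[0,0,0.26,0,0,0,0.6],[0,0,0.302,0,0,0,0.6],[0,0,0.302,0,0,0,0.6]]]}}

```text
time: 2.4
eef_pos: [542.5, 151.0, 136.9]
orientation: [-0.033, 0.999, 0.0, -0.002]
wrist_force: [-1.3, -0.8, -0.3]
opening: 51.0
grip_force: 0.0
```

Call:
{"op": "move_arm", "data": {"targets": [[[0,0,0,0,0,0,0.4],[0,0,0,0,0,0,0.2],[0,0,0,0,0,0,0],[0,0,0,0,0,0,0],[0,0,0,0,0,0,0]]], "squeeze": 40}}

```text
time: 2.82
eef_pos: [546.1, 149.7, 141.5]
orientation: [-0.032, 0.999, 0.001, 0.001]
wrist_force: [-0.6, -0.8, 6.0]
opening: 9.1
grip_force: 39.1
```

```bash
python3 - <<'E'
from plan import *
st()
p,r=load(); p=p+r.apply([0,0,.302*300]); save(p,r); print(p)
# lid arc: angles in calls of ~0.25 rad, tool tilts 0.2 of lid angle
h=C+90*ux+np.array([0,0,115]); off=-18.7
def pose(th):
    ca,sa=np.cos(th),np.sin(th); X=-150*ca+43*sa; Zz=150*sa+43*ca
    b=h+X*ux+np.array([0,0,Zz]); q=R.from_rotvec(uy*0.2*th)*down(93.6); return b+q.apply([0,0,18.7]),q
e=p-pose(0)[0]; print('offset',e)
th=0
for c in range(7):
    print('call',c+1); rows([(pose(th+.25*k/5)[0]+e,pose(th+.25*k/5)[1]) for k in range(1,6)]); th+=.25
E
```

```text
t 2.8167 pos [546.1 149.7 141.5] Rz/rot [[-0.063, 0.998, 0.002], [0.003, 0.003, -1.0]] F [-0.6 -0.8  6. ] open 9.1 grip 39.1 q [-0.62  0.21  0.34  1.79 -0.08  1.15  1.38]
[544.99286612 149.52831956 140.43509098]
offset [0.22543494 1.40992327 1.13509098]
call 1
[0.0, 0.007, -0.025, 0.006, 0.0, 0.0] 
[0.0, 0.016, -0.049, 0.013, 0.0, 0.0] 
[0.0, 0.025, -0.073, 0.019, 0.0, 0.0] 
[0.0, 0.036, -0.097, 0.025, 0.0, 0.0] 
[0.0, 0.048, -0.119, 0.032, 0.0, 0.0] 
call 2
[0.0, 0.012, -0.023, 0.006, 0.0, 0.0] 
[0.0, 0.025, -0.045, 0.013, 0.0, 0.0] 
[0.0, 0.039, -0.067, 0.019, 0.0, 0.0] 
[0.0, 0.054, -0.087, 0.025, 0.0, 0.0] 
[0.0, 0.07, -0.107, 0.032, 0.0, 0.0] 
call 3
[0.0, 0.017, -0.02, 0.006, 0.0, 0.0] 
[0.0, 0.034, -0.039, 0.012, 0.0, 0.0] 
[0.0, 0.052, -0.057, 0.019, 0.0, 0.0] 
[0.0, 0.071, -0.074, 0.025, 0.0, 0.0] 
[0.0, 0.091, -0.09, 0.031, 0.0, 0.0] 
call 4
[0.0, 0.019, -0.016, 0.007, 0.0, 0.0] 
[0.0, 0.04, -0.031, 0.013, 0.0, 0.0] 
[0.0, 0.061, -0.045, 0.02, 0.0, 0.0] 
[0.0, 0.083, -0.058, 0.026, 0.0, 0.0] 
[0.0, 0.106, -0.07, 0.032, 0.0, 0.0] 
call 5
[0.0, 0.023, -0.012, 0.007, 0.0, 0.0] 
[0.0, 0.046, -0.022, 0.013, 0.0, 0.0] 
[0.0, 0.069, -0.031, 0.019, 0.0, 0.0] 
[0.0, 0.094, -0.04, 0.026, 0.0, 0.0] 
[0.0, 0.118, -0.046, 0.032, 0.0, 0.0] 
call 6
[0.0, 0.024, -0.007, 0.007, 0.0, 0.0] 
[0.0, 0.049, -0.013, 0.013, 0.0, 0.0] 
[0.0, 0.074, -0.017, 0.019, 0.0, 0.0] 
[0.0, 0.099, -0.02, 0.026, 0.0, 0.0] 
[0.0, 0.125, -0.022, 0.032, 0.0, 0.0] 
call 7
[0.0, 0.025, -0.002, 0.006, 0.0, 0.0] 
[0.0, 0.05, -0.002, 0.013, 0.0, 0.0] 
[0.0, 0.076, -0.001, 0.019, 0.0, 0.0] 
[0.0, 0.101, 0.001, 0.025, 0.0, 0.0] 
[-0.001, 0.126, 0.004, 0.032, 0.0, 0.0]
```

Call:
{"op": "move_arm", "data": {"targets": [[[0,0.007,-0.025,0.006,0,0,0],[0,0.016,-0.049,0.013,0,0,0],[0,0.025,-0.073,0.019,0,0,0],[0,0.036,-0.097,0.025,0,0,0],[0,0.048,-0.119,0.032,0,0,0]]]}}

```text
time: 3.23
eef_pos: [545.2, 163.2, 176.6]
orientation: [-0.032, 0.999, -0.026, 0.002]
wrist_force: [5.1, -2.2, -2.1]
opening: 9.4
grip_force: 38.9
```

Call:
{"op": "move_arm", "data": {"targets": [[[0,0.012,-0.023,0.006,0,0,0],[0,0.025,-0.045,0.013,0,0,0],[0,0.039,-0.067,0.019,0,0,0],[0,0.054,-0.087,0.025,0,0,0],[0,0.07,-0.107,0.032,0,0,0]]]}}

```text
time: 3.65
eef_pos: [543.8, 184.8, 207.8]
orientation: [-0.031, 0.998, -0.051, 0.003]
wrist_force: [5.0, -3.4, -1.7]
opening: 9.5
grip_force: 38.9
```

Low forces and tracking the arc; continue.

Call:
{"op": "move_arm", "data": {"targets": [[[0,0.017,-0.02,0.006,0,0,0],[0,0.034,-0.039,0.012,0,0,0],[0,0.052,-0.057,0.019,0,0,0],[0,0.071,-0.074,0.025,0,0,0],[0,0.091,-0.09,0.031,0,0,0]]]}}

```text
time: 4.07
eef_pos: [542.0, 213.2, 232.9]
orientation: [-0.03, 0.997, -0.077, 0.004]
wrist_force: [2.3, -6.5, 2.6]
opening: 9.1
grip_force: 38.9
```

Call:
{"op": "move_arm", "data": {"targets": [[[0,0.019,-0.016,0.007,0,0,0],[0,0.04,-0.031,0.013,0,0,0],[0,0.061,-0.045,0.02,0,0,0],[0,0.083,-0.058,0.026,0,0,0],[0,0.106,-0.07,0.032,0,0,0]]]}}

```text
time: 4.48
eef_pos: [539.8, 247.4, 250.5]
orientation: [-0.03, 0.994, -0.102, 0.005]
wrist_force: [-0.1, -8.4, 13.4]
opening: 9.0
grip_force: 39.5
```

Call:
{"op": "move_arm", "data": {"targets": [[[0,0.023,-0.012,0.007,0,0,0],[0,0.046,-0.022,0.013,0,0,0],[0,0.069,-0.031,0.019,0,0,0],[0,0.094,-0.04,0.026,0,0,0],[0,0.118,-0.046,0.032,0,0,0]]]}}

```text
time: 4.9
eef_pos: [537.3, 286.9, 257.6]
orientation: [-0.03, 0.992, -0.125, 0.006]
wrist_force: [0.1, -3.1, 11.8]
opening: 9.3
grip_force: 41.3
```

Call:
{"op": "move_arm", "data": {"targets": [[[0,0.024,-0.007,0.007,0,0,0],[0,0.049,-0.013,0.013,0,0,0],[0,0.074,-0.017,0.019,0,0,0],[0,0.099,-0.02,0.026,0,0,0],[0,0.125,-0.022,0.032,0,0,0]]]}}

```text
time: 5.32
eef_pos: [534.8, 326.0, 253.7]
orientation: [-0.031, 0.988, -0.149, 0.007]
wrist_force: [3.3, 0.3, 8.0]
opening: 9.2
grip_force: 42.3
```

Call:
{"op": "move_arm", "data": {"targets": [[[0,0.025,-0.002,0.006,0,0,0],[0,0.05,-0.002,0.013,0,0,0],[0,0.076,-0.001,0.019,0,0,0],[0,0.101,0.001,0.025,0,0,0],[-0.001,0.126,0.004,0.032,0,0,0]]]}}

```text
time: 5.73
eef_pos: [532.4, 362.6, 240.1]
orientation: [-0.031, 0.984, -0.173, 0.007]
wrist_force: [2.6, 0.9, 5.2]
opening: 9.6
grip_force: 42.9
```

```bash
python3 - <<'E'
from plan import *
st(); print(load()[0]); im,d=optics.snapshot('scene'); cv2.imwrite('pics/s2.png',im[...,::-1])
E
```

```text
t 5.7333 pos [532.4 362.6 240.1] Rz/rot [[-0.059, 0.938, -0.342], [0.025, -0.341, -0.94]] F [2.6 0.9 5.2] open 9.6 grip 42.9 q [-0.95  0.47  0.24  1.29  0.17  1.61  0.9 ]
[531.79424296 361.70312438 238.62067353]
```

View pics/s2.png

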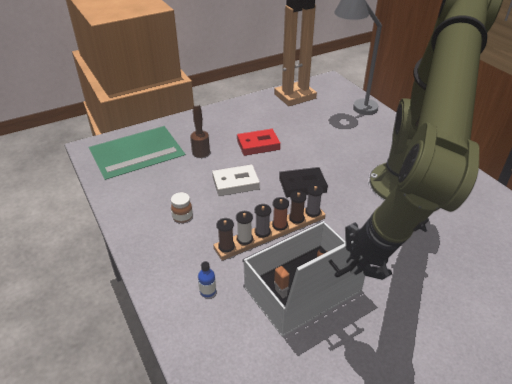

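The lid is near its stop and the two handles show at (283,278) and (320,257). I'll release, back out along the tool, then look in from above.

Call:
{"op": "move_arm", "data": {"targets": [[[0,0,0,0,0,0,0.3],[0,0,0,0,0,0,0.3],[0,0,0,0,0,0,0.3],[0,0,0,0,0,0,0.3]]]}}

```text
time: 6.12
eef_pos: [530.9, 361.7, 238.1]
orientation: [-0.031, 0.984, -0.174, 0.005]
wrist_force: [-0.7, -0.8, -0.3]
opening: 25.7
grip_force: 0.3
```

Call:
{"op": "move_arm", "data": {"targets": [[[0,0,-0.06,0,0,0,0.3],[0,0,-0.13,0,0,0,0.3],[0,0,-0.2,0,0,0,0.3],[0,0,-0.28,0,0,0,0.3],[0,0,-0.36,0,0,0,0.3]]]}}

```text
time: 6.53
eef_pos: [529.0, 398.1, 340.6]
orientation: [-0.031, 0.984, -0.174, 0.005]
wrist_force: [0.7, -0.2, 0.6]
opening: 25.1
grip_force: 0.0
```

```bash
python3 - <<'E'
from plan import *
st(); p,r=load(); save(p+r.apply([0,0,-108]),r); print(load()[0])
t=C-10*ux; go([t[0],t[1]-20,345],down(3.6),4)
E
```

```text
t 6.5333 pos [529.  398.1 340.6] Rz/rot [[-0.059, 0.938, -0.342], [0.021, -0.342, -0.94]] F [ 0.7 -0.2  0.6] open 25.1 grip 0.0 q [-0.97  0.5   0.24  1.04  0.16  1.83  0.92]
[529.45153125 398.69161196 340.06210238]
call 1 [0.002, -0.174, 0.059, -0.044, 0.044, 0.247] 
call 2 [-0.069, -0.165, 0.045, -0.044, 0.043, 0.248] 
call 3 [-0.13, -0.128, 0.028, -0.043, 0.044, 0.247] 
call 4 [-0.169, -0.071, 0.011, -0.044, 0.044, 0.247]
```

Call:
{"op": "move_arm", "data": {"targets": [[[0.002,-0.174,0.059,-0.044,0.044,0.247,0.5],[0.002,-0.174,0.059,-0.044,0.044,0.247,0.5],[0.002,-0.174,0.059,-0.044,0.044,0.247,0.5],[0.002,-0.174,0.059,-0.044,0.044,0.247,0.5],[0.002,-0.174,0.059,-0.044,0.044,0.247,0.5]]]}}

```text
time: 6.95
eef_pos: [532.5, 342.7, 341.2]
orientation: [0.165, 0.977, -0.136, 0.004]
wrist_force: [0.3, 0.7, -0.5]
opening: 42.6
grip_force: 0.0
```

Call:
{"op": "move_arm", "data": {"targets": [[[-0.069,-0.165,0.045,-0.044,0.043,0.248,0.5],[-0.069,-0.165,0.045,-0.044,0.043,0.248,0.5],[-0.069,-0.165,0.045,-0.044,0.043,0.248,0.5],[-0.069,-0.165,0.045,-0.044,0.043,0.248,0.5],[-0.069,-0.165,0.045,-0.044,0.043,0.248,0.5]]]}}

```text
time: 7.37
eef_pos: [534.9, 289.1, 342.1]
orientation: [0.353, 0.931, -0.094, 0.003]
wrist_force: [-0.3, -0.6, 0.1]
opening: 43.0
grip_force: 0.0
```

Call:
{"op": "move_arm", "data": {"targets": [[[-0.13,-0.128,0.028,-0.043,0.044,0.247,0.5],[-0.13,-0.128,0.028,-0.043,0.044,0.247,0.5],[-0.13,-0.128,0.028,-0.043,0.044,0.247,0.5],[-0.13,-0.128,0.028,-0.043,0.044,0.247,0.5],[-0.13,-0.128,0.028,-0.043,0.044,0.247,0.5]]]}}

```text
time: 7.78
eef_pos: [538.0, 234.7, 343.2]
orientation: [0.527, 0.848, -0.048, 0.001]
wrist_force: [0.4, 0.6, -0.4]
opening: 42.9
grip_force: 0.0
```

Call:
{"op": "move_arm", "data": {"targets": [[[-0.169,-0.071,0.011,-0.044,0.044,0.247,0.5],[-0.169,-0.071,0.011,-0.044,0.044,0.247,0.5],[-0.169,-0.071,0.011,-0.044,0.044,0.247,0.5],[-0.169,-0.071,0.011,-0.044,0.044,0.247,0.5],[-0.169,-0.071,0.011,-0.044,0.044,0.247,0.5]]]}}

```text
time: 8.2
eef_pos: [541.0, 180.2, 344.3]
orientation: [0.681, 0.732, 0.001, -0.001]
wrist_force: [0.4, 0.8, 0.3]
opening: 42.4
grip_force: 0.0
```

Call:
{"op": "move_arm", "data": {"targets": [[[0,0,0,0,0,0,0.5],[0,0,0,0,0,0,0.5],[0,0,0,0,0,0,0.5],[0,0,0,0,0,0,0.5]]]}}

```text
time: 8.53
eef_pos: [541.6, 179.0, 344.1]
orientation: [0.683, 0.73, 0.0, -0.0]
wrist_force: [-0.9, -1.6, 1.0]
opening: 42.9
grip_force: 0.0
```

```bash
python3 - <<'E'
from plan import *
st(); print(load()[0]); wrist('w2')
E
```

```text
t 8.5333 pos [541.6 179.  344.1] Rz/rot [[0.998, 0.066, -0.0], [-0.0, 0.001, -1.0]] F [-0.9 -1.6  1. ] open 42.9 grip 0.0 q [-0.83  0.12  0.52  1.48 -0.06  1.55 -0.25]
[541.64608668 178.17279662 345.0395941 ]
```

View pics/w2.png

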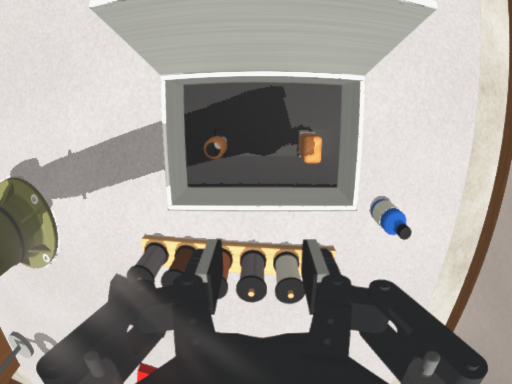

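The lid is open. The handles are round and ring-like at (215,147), and oblong at (311,150) on the right. The oblong one at +x is wanted. I'll confirm with a crop and measure it.

```bash
python3 - <<'E'
from plan import *
im=np.load('w2.npz')['im']; c=im[120:175,190:340]; cv2.imwrite('pics/crop2.png',cv2.resize(c,None,fx=5,fy=5,interpolation=2)[...,::-1])
print('rim inner', rect(wray('w2',[(163,75),(363,75),(357,208),(168,208)],115)))
i=im.astype(int); m=np.zeros((384,512),bool); m[125:172,292:330]=((i[...,0]-i[...,2])>60)[125:172,292:330]; m=big(m)
v,u=np.nonzero(m);print(u.min(),u.max(),v.min(),v.max()); print('top face?',rect(wray('w2',outline(m),108)))
for t in (150,180,200):
    mm=big(m&(i[...,0]>t)); print(t,mm.sum(),rect(wray('w2',outline(mm),108)))
print('expected',C-10*ux-65*uy)
E
```

```text
rim inner (array([539.5, 210.9]), array([259.9, 178.3]), 3.81)
302 321 134 163
top face? (array([603.4, 205.3]), array([25.2, 38.2]), 5.23)
150 413 (array([604.8, 204.8]), array([22.3, 34.3]), 4.51)
180 279 (array([605.5, 204.3]), array([20.3, 33.7]), 1.73)
200 253 (array([605.4, 204.2]), array([20.2, 33.5]), 2.52)
expected [606.49964254 202.10111649   0.        ]
```

View pics/crop2.png

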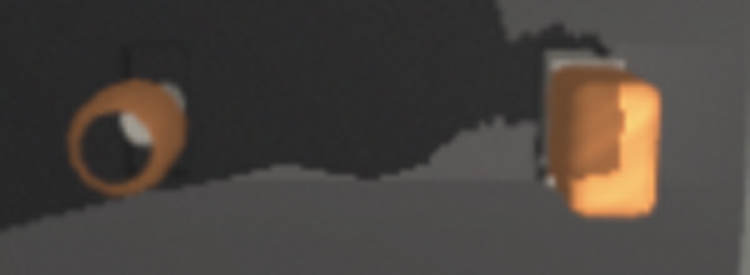

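The crop confirms it: round handle on the left, flat-sided oblong handle on the right. The measured top face of 22x34 mm at (605,204.5) matches the pocket expected from the case pose.

```bash
python3 - <<'E'
from plan import *
print(wray('w2',[(313.2,149.4)],108))
q=down(3.6)
rows([([605,204.5,205],q)]); rows([([605,204.5,z],q) for z in (180,150,120,95,80)]); rows([([605,204.5,z],q) for z in (74,68,68)])
E
```

```text
[[605.57917158 204.45700831 108.        ]]
[0.074, 0.216, 0.467, 0.0, 0.0, 0.0] 
[0.0, 0.0, 0.083, 0.0, 0.0, 0.0] 
[0.0, 0.0, 0.183, 0.0, 0.0, 0.0] 
[0.0, 0.0, 0.283, 0.0, 0.0, 0.0] 
[0.0, 0.0, 0.366, 0.0, 0.0, 0.0] 
[0.0, 0.0, 0.416, 0.0, 0.0, 0.0] 
[0.0, 0.0, 0.02, 0.0, 0.0, 0.0] 
[0.0, 0.0, 0.04, 0.0, 0.0, 0.0] 
[0.0, 0.0, 0.04, 0.0, 0.0, 0.0]
```

Call:
{"op": "move_arm", "data": {"targets": [[[0.074,0.216,0.467,0,0,0,0.53],[0.074,0.216,0.467,0,0,0,0.53],[0.074,0.216,0.467,0,0,0,0.53],[0.074,0.216,0.467,0,0,0,0.53],[0.074,0.216,0.467,0,0,0,0.53]]]}}

```text
time: 9.0
eef_pos: [602.6, 204.8, 196.5]
orientation: [0.684, 0.73, -0.005, -0.002]
wrist_force: [-1.6, -0.2, -1.1]
opening: 45.5
grip_force: 0.0
```

Call:
{"op": "move_arm", "data": {"targets": [[[0,0,0,0,0,0,0.53],[0,0,0,0,0,0,0.53],[0,0,0,0,0,0,0.53],[0,0,0,0,0,0,0.53]]]}}

```text
time: 9.33
eef_pos: [605.7, 204.6, 207.2]
orientation: [0.684, 0.729, 0.003, 0.0]
wrist_force: [-0.0, 0.1, 0.6]
opening: 45.4
grip_force: 0.0
```

```bash
python3 - <<'E'
from plan import *
st(); wrist('w3')
E
```

```text
t 9.3333 pos [605.7 204.6 207.2] Rz/rot [[0.998, 0.063, 0.004], [0.004, 0.004, -1.0]] F [-0.   0.1  0.6] open 45.4 grip 0.0 q [-0.78  0.33  0.52  1.54 -0.17  1.32 -0.18]
```

View pics/w3.png

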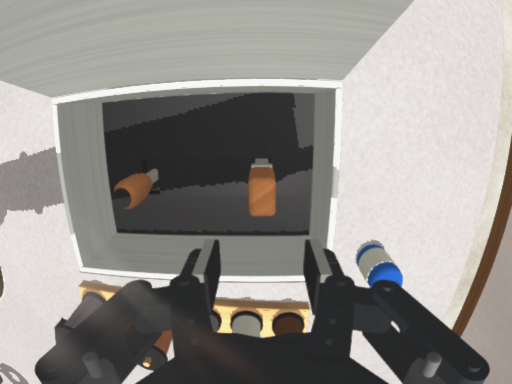

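The punch is at (262,190), exactly in the finger mid-plane, so I descend and grip.

Call:
{"op": "move_arm", "data": {"targets": [[[0,0,0.083,0,0,0,0.53],[0,0,0.183,0,0,0,0.53],[0,0,0.283,0,0,0,0.53],[0,0,0.366,0,0,0,0.53],[0,0,0.416,0,0,0,0.53]]]}}

```text
time: 9.8
eef_pos: [603.7, 204.6, 77.8]
orientation: [0.684, 0.729, 0.0, -0.001]
wrist_force: [-0.0, -0.0, 0.2]
opening: 45.4
grip_force: 0.0
```

Call:
{"op": "move_arm", "data": {"targets": [[[0,0,0.02,0,0,0,0.53],[0,0,0.04,0,0,0,0.53],[0,0,0.04,0,0,0,0.53],[0,0,0.04,0,0,0,0.53],[0,0,0.04,0,0,0,0.53]]]}}

```text
time: 10.22
eef_pos: [606.0, 205.1, 69.3]
orientation: [0.684, 0.729, 0.002, -0.0]
wrist_force: [-0.1, -0.5, -0.2]
opening: 45.3
grip_force: 0.0
```

Call:
{"op": "move_arm", "data": {"targets": [[[0,0,0,0,0,0,0.4],[0,0,0,0,0,0,0.3],[0,0,0,0,0,0,0.2],[0,0,0,0,0,0,0.1],[0,0,0,0,0,0,0]]], "squeeze": 60}}

```text
time: 10.63
eef_pos: [605.9, 205.0, 68.7]
orientation: [0.684, 0.729, 0.002, -0.0]
wrist_force: [-0.5, -0.2, 4.8]
opening: 23.2
grip_force: 59.5
```

Call:
{"op": "move_arm", "data": {"targets": [[[0,0,0,0,0,0,0],[0,0,0,0,0,0,0],[0,0,0,0,0,0,0]]]}}

```text
time: 10.88
eef_pos: [605.9, 205.0, 68.7]
orientation: [0.684, 0.729, 0.002, -0.0]
wrist_force: [0.3, 0.4, 5.4]
opening: 23.3
grip_force: 59.6
```

```bash
python3 - <<'E'
from plan import *
st(); print(load()[0]); q=down(3.6); p=load()[0].copy()
rows([(p+[0,0,z],q) for z in (3,10,25,45,70)]); rows([(p+[0,0,z],q) for z in (100,130,160,180,190)])
E
```

```text
t 10.8833 pos [605.9 205.   68.7] Rz/rot [[0.998, 0.063, 0.002], [0.002, 0.003, -1.0]] F [0.3 0.4 5.4] open 23.3 grip 59.6 q [-0.75  0.45  0.48  1.68 -0.23  1.07 -0.13]
[604.90086161 204.5051533   68.14443264]
[0.0, 0.0, -0.01, 0.0, 0.0, 0.0] 
[0.0, 0.0, -0.033, 0.0, 0.0, 0.0] 
[0.0, 0.0, -0.083, 0.0, 0.0, 0.0] 
[0.0, 0.0, -0.15, 0.0, 0.0, 0.0] 
[0.0, 0.0, -0.233, 0.0, 0.0, 0.0] 
[0.0, 0.0, -0.1, 0.0, 0.0, 0.0] 
[0.0, 0.0, -0.2, 0.0, 0.0, 0.0] 
[0.0, 0.0, -0.3, 0.0, 0.0, 0.0] 
[0.0, 0.0, -0.367, 0.0, 0.0, 0.0] 
[0.0, 0.0, -0.4, 0.0, 0.0, 0.0]
```

Call:
{"op": "move_arm", "data": {"targets": [[[0,0,-0.01,0,0,0,0],[0,0,-0.033,0,0,0,0],[0,0,-0.083,0,0,0,0],[0,0,-0.15,0,0,0,0],[0,0,-0.233,0,0,0,0]]]}}

```text
time: 11.3
eef_pos: [602.9, 204.0, 136.0]
orientation: [0.684, 0.729, -0.002, -0.002]
wrist_force: [-0.0, 0.6, -1.2]
opening: 23.3
grip_force: 59.8
```

Call:
{"op": "move_arm", "data": {"targets": [[[0,0,-0.1,0,0,0,0],[0,0,-0.2,0,0,0,0],[0,0,-0.3,0,0,0,0],[0,0,-0.367,0,0,0,0],[0,0,-0.4,0,0,0,0]]]}}

```text
time: 11.72
eef_pos: [605.6, 204.5, 260.7]
orientation: [0.684, 0.729, 0.002, 0.0]
wrist_force: [0.7, -0.8, -2.1]
opening: 23.2
grip_force: 60.0
```

```bash
python3 - <<'E'
from plan import *
st(); print(load()[0]); B=np.array([495.3,-275.9]); a=np.radians(-14.2); s=B-22*np.array([np.cos(a),np.sin(a)]); print('slot',s)
go([s[0],s[1],258],down(-14.2+90),5)
E
```

```text
t 11.7167 pos [605.6 204.5 260.7] Rz/rot [[0.998, 0.063, 0.004], [0.003, 0.003, -1.0]] F [ 0.7 -0.8 -2.1] open 23.2 grip 60.0 q [-0.78  0.3   0.53  1.46 -0.15  1.42 -0.19]
[604.90672958 204.45609596 258.04442621]
slot [ 473.9722023  -270.50323751]
call 1 [-0.31, -0.107, 0.0, 0.0, 0.0, -0.16] 
call 2 [-0.274, -0.181, 0.0, 0.0, 0.0, -0.161] 
call 3 [-0.22, -0.244, 0.0, 0.0, 0.0, -0.16] 
call 4 [-0.153, -0.291, 0.0, 0.0, 0.0, -0.16] 
call 5 [-0.075, -0.32, 0.0, 0.0, 0.0, -0.161]
```

Call:
{"op": "move_arm", "data": {"targets": [[[-0.03,-0.01,0,0,0,-0.016,0],[-0.09,-0.03,0,0,0,-0.048,0],[-0.16,-0.055,0,0,0,-0.08,0],[-0.23,-0.08,0,0,0,-0.12,0],[-0.31,-0.107,0,0,0,-0.16,0]]]}}

```text
time: 12.13
eef_pos: [577.4, 109.4, 255.6]
orientation: [0.586, 0.811, -0.0, -0.001]
wrist_force: [-0.2, 0.8, -1.6]
opening: 23.7
grip_force: 59.7
```

Call:
{"op": "move_arm", "data": {"targets": [[[-0.055,-0.036,0,0,0,-0.032,0],[-0.11,-0.072,0,0,0,-0.064,0],[-0.165,-0.108,0,0,0,-0.097,0],[-0.22,-0.145,0,0,0,-0.129,0],[-0.274,-0.181,0,0,0,-0.161,0]]]}}

```text
time: 12.55
eef_pos: [551.2, 13.6, 255.7]
orientation: [0.48, 0.877, -0.0, -0.001]
wrist_force: [0.0, -0.3, -2.8]
opening: 23.6
grip_force: 59.7
```

Call:
{"op": "move_arm", "data": {"targets": [[[-0.044,-0.049,0,0,0,-0.032,0],[-0.088,-0.098,0,0,0,-0.064,0],[-0.132,-0.146,0,0,0,-0.096,0],[-0.176,-0.195,0,0,0,-0.128,0],[-0.22,-0.244,0,0,0,-0.16,0]]]}}

```text
time: 12.97
eef_pos: [524.9, -81.1, 255.6]
orientation: [0.366, 0.931, 0.0, -0.002]
wrist_force: [-0.2, -0.5, -2.1]
opening: 23.2
grip_force: 59.7
```

Call:
{"op": "move_arm", "data": {"targets": [[[-0.031,-0.058,0,0,0,-0.032,0],[-0.061,-0.116,0,0,0,-0.064,0],[-0.092,-0.175,0,0,0,-0.096,0],[-0.122,-0.233,0,0,0,-0.128,0],[-0.153,-0.291,0,0,0,-0.16,0]]]}}

```text
time: 13.38
eef_pos: [498.9, -176.1, 255.4]
orientation: [0.246, 0.969, 0.001, -0.001]
wrist_force: [-0.1, 0.6, -3.2]
opening: 23.6
grip_force: 59.7
```

Call:
{"op": "move_arm", "data": {"targets": [[[-0.019,-0.08,0,0,0,-0.04,0],[-0.035,-0.15,0,0,0,-0.08,0],[-0.052,-0.22,0,0,0,-0.115,0],[-0.066,-0.28,0,0,0,-0.145,0],[-0.075,-0.32,0,0,0,-0.161,0]]]}}

```text
time: 13.8
eef_pos: [471.9, -272.5, 255.4]
orientation: [0.124, 0.992, 0.001, -0.001]
wrist_force: [0.2, 0.1, -1.8]
opening: 23.5
grip_force: 59.8
```

Call:
{"op": "move_arm", "data": {"targets": [[[0,0,0,0,0,0,0],[0,0,0,0,0,0,0],[0,0,0,0,0,0,0],[0,0,0,0,0,0,0]]]}}

```text
time: 14.13
eef_pos: [474.4, -268.8, 256.1]
orientation: [0.123, 0.992, 0.001, -0.0]
wrist_force: [0.7, -0.1, -2.4]
opening: 23.5
grip_force: 59.9
```

```bash
python3 - <<'E'
from plan import *
st(); print(load()[0]); wrist('w4')
for n in ('scene','top'):
    im,d=optics.snapshot(n); np.savez(n+'4.npz',im=im,d=d)
E
```

```text
t 14.1333 pos [ 474.4 -268.8  256.1] Rz/rot [[0.243, 0.97, 0.003], [-0.0, 0.003, -1.0]] F [ 0.7 -0.1 -2.4] open 23.5 grip 59.9 q [-0.27  0.1   0.79  1.7  -0.07  1.38  1.86]
[ 473.91192433 -270.50353369  257.9257765 ]
```

View pics/w4.png

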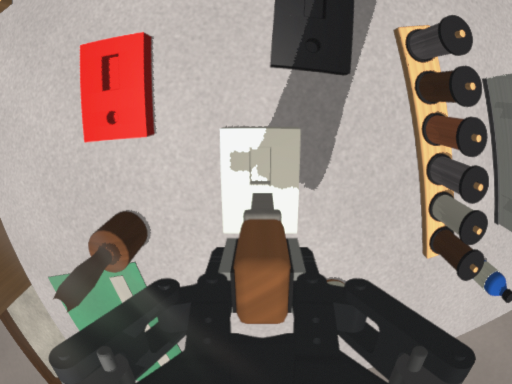

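The wrist view shows the punch upright in the grip with its foot at (262,198), aligned with the slot at (260,168). I'll descend partway and then measure the foot against the slot.

Call:
{"op": "move_arm", "data": {"targets": [[[0,0,0.06,0,0,0,0],[0,0,0.16,0,0,0,0],[0,0,0.26,0,0,0,0],[0,0,0.36,0,0,0,0],[0,0,0.42,0,0,0,0]]]}}

```text
time: 14.7
eef_pos: [472.8, -268.8, 127.6]
orientation: [0.123, 0.992, 0.002, -0.002]
wrist_force: [-0.4, 0.6, -2.0]
opening: 23.3
grip_force: 59.8
```

Call:
{"op": "move_arm", "data": {"targets": [[[0,0,0.01,0,0,0,0],[0,0,0.01,0,0,0,0],[0,0,0.01,0,0,0,0],[0,0,0.01,0,0,0,0],[0,0,0.01,0,0,0,0]]]}}

```text
time: 15.12
eef_pos: [475.2, -270.8, 129.3]
orientation: [0.123, 0.992, 0.001, 0.002]
wrist_force: [0.2, 0.0, -2.4]
opening: 23.2
grip_force: 59.7
```

```bash
python3 - <<'E'
from plan import *
p,r=load(); save(p+r.apply([0,0,.43*300]),r); print(load()[0]); st(); wrist('w5')
im,d=optics.snapshot('scene'); np.savez('scene5.npz',im=im,d=d)
# wrist w4: block top outline from edges
w=np.load('w5.npz')['im']
a=cv2.resize(w[110:270,180:350],None,fx=2.3,fy=2.3,interpolation=2); b=cv2.resize(im[110:210,190:290],None,fx=4,fy=4,interpolation=2)
o=np.zeros((400,800,3),np.uint8); o[:a.shape[0],:a.shape[1]]=a; o[:,400:]=b; cv2.imwrite('pics/c5.png',o[...,::-1])
E
```

```text
[ 473.9079382  -270.47020881  128.92578086]
t 15.1167 pos [ 475.2 -270.8  129.3] Rz/rot [[0.245, 0.97, 0.002], [0.003, 0.001, -1.0]] F [ 0.2  0.  -2.4] open 23.2 grip 59.7 q [-0.23  0.22  0.78  1.86 -0.17  1.13  1.94]
```

View pics/c5.png

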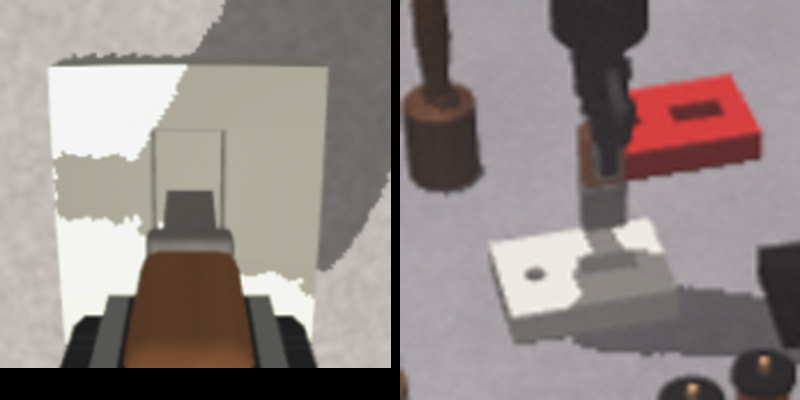

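```bash
cat > fit.py <<'E'
from plan import *
def loc(name,px,z):
    Z=np.load(name+'.npz'); return R.from_quat(Z['q']).inv().apply(wray(name,px,z)-Z['p'])
E
python3 - <<'E'
from fit import *
f=lambda *a:[(180+x/2.3-.28,110+y/2.3-.28) for x,y in a]
np.set_printoptions(precision=1,suppress=True)
print('slot corners',loc('w5',f((152.5,129.5),(225,129.5)),30))
print('slot sides low',loc('w5',f((152.5,215),(225,215)),30))
print('foot edge',loc('w5',f((166,191),(213.5,191)),71.6))
print('block top edge corners',loc('w5',f((49,66),(328,67)),30), 'lower sides',loc('w5',f((58,200),(322,200)),30))
w=np.load('w5.npz')['im'].astype(int).sum(-1)
for v in (180,184):print(v,w[v,238:286])
for v in (198,):print(v,w[v,246:280])
print('col',w[160:204,262])
E
```

```text
slot corners [[ 28.  -13.4  99.2]
 [ 28.   12.8  99.2]]
slot sides low [[ -4.6 -13.9  99.3]
 [ -4.6  13.3  99.3]]
foot edge [[17.4 -7.3 57.6]
 [17.4  7.2 57.6]]
block top edge corners [[ 51.7 -50.3  99. ]
 [ 51.3  49.6  99.2]] lower sides [[  1.3 -49.4  99.2]
 [  1.2  49.8  99.4]]
180 [514 502 501 502 503 502 497 442 369 398 480 503 505 506 506 506 504 506
 509 505 507 508 508 506 507 509 507 510 508 507 507 509 509 509 507 508
 509 494 356 380 460 500 509 508 509 509 508 509]
184 [501 503 500 503 503 502 496 441 369 398 483 503 504 504 505 504 505 507
 508 509 508 507 509 509 509 509 509 508 507 509 507 509 510 509 509 510
 509 494 364 404 477 505 510 506 508 508 510 508]
198 [389 373 476 503 500 447 304 246 238 236 241 237 239 241 241 241 238 240
 240 239 241 238 239 238 241 238 278 467 500 458 367 407 489 508]
col [498 500 496 496 495 491 470 490 505 507 506 507 508 508 507 507 507 507
 507 508 507 508 510 511 509 507 507 509 509 509 508 503 446 272 238 243
 240 238 238 240 239 234 239 237]
```

The wrist view gives the foot centre at tool x -0.6 mm and the slot centre at about +4 mm, with the sideways offset under 0.5 mm. I shift part of the way, go down to about 12 mm above, settle and remeasure.

Call:
{"op": "move_arm", "data": {"targets": [[[0.003,0,0.02,0,0,0,0],[0.006,0,0.045,0,0,0,0],[0.009,0,0.065,0,0,0,0],[0.009,0,0.08,0,0,0,0],[0.009,0,0.09,0,0,0,0]]]}}

```text
time: 15.63
eef_pos: [470.7, -269.2, 99.4]
orientation: [0.123, 0.992, 0.001, -0.001]
wrist_force: [0.0, 0.6, -3.2]
opening: 23.5
grip_force: 59.8
```

Call:
{"op": "move_arm", "data": {"targets": [[[0,0,0,0,0,0,0],[0,0,0,0,0,0,0],[0,0,0,0,0,0,0],[0,0,0,0,0,0,0],[0,0,0,0,0,0,0]]]}}

```text
time: 16.05
eef_pos: [471.6, -269.7, 100.9]
orientation: [0.123, 0.992, 0.001, 0.0]
wrist_force: [-0.5, 0.2, -2.7]
opening: 23.5
grip_force: 59.8
```

Call:
{"op": "move_arm", "data": {"targets": [[[0,0,0,0,0,0,0],[0,0,0,0,0,0,0],[0,0,0,0,0,0,0],[0,0,0,0,0,0,0],[0,0,0,0,0,0,0]]]}}

```text
time: 16.47
eef_pos: [471.4, -269.6, 100.6]
orientation: [0.123, 0.992, 0.001, 0.0]
wrist_force: [1.1, 0.6, -2.5]
opening: 23.3
grip_force: 59.8
```

```bash
python3 - <<'E'
from fit import *
p,r=load(); save(p+r.apply([2.7,0,27]),r); print(load()[0]); st(); wrist('w6')
im,d=optics.snapshot('scene'); np.savez('scene6.npz',im=im,d=d)
w=np.load('w6.npz')['im']
a=cv2.resize(w[110:270,180:350],None,fx=2.3,fy=2.3,interpolation=2); b=cv2.resize(im[130:210,190:270],None,fx=5,fy=5,interpolation=2)
o=np.zeros((400,800,3),np.uint8); o[:a.shape[0],:a.shape[1]]=a; o[:,400:]=b; cv2.imwrite('pics/c6.png',o[...,::-1])
E
```

```text
[ 471.28945788 -269.80147155  101.92603362]
t 16.4667 pos [ 471.4 -269.6  100.6] Rz/rot [[0.245, 0.969, 0.002], [0.0, 0.002, -1.0]] F [ 1.1  0.6 -2.5] open 23.3 grip 59.8 q [-0.21  0.25  0.78  1.9  -0.2   1.08  1.97]
```

View pics/c6.png

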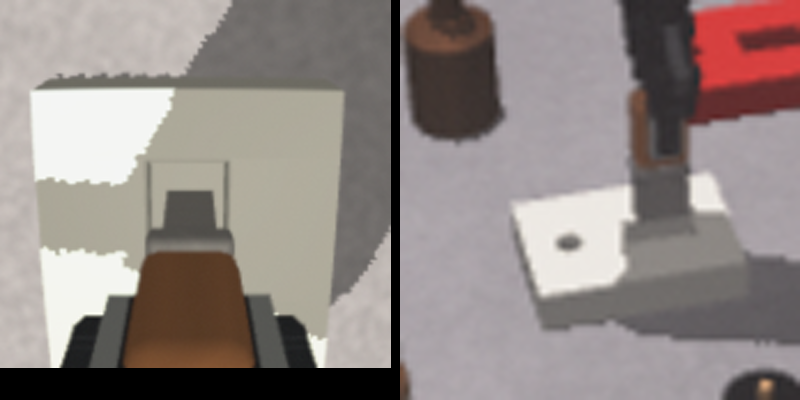

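The punch hangs just above the slot. In the wrist crop the slot spans x 147–229 with its end at y 160, and the foot edge is at y 191, x 166–214. I compute the residual from those.

```bash
python3 - <<'E'
from fit import *
f=lambda *a:[(180+x/2.3-.28,110+y/2.3-.28) for x,y in a]
np.set_printoptions(precision=1,suppress=True,linewidth=200)
print('slot',loc('w6',f((147,160),(229,160),(147,220),(229,220)),30))
for z in (40,43,46): print('foot edge',z,loc('w6',f((165,191),(214.5,191)),z)[:,:2].tolist())
print('block edge corners',loc('w6',f((32,90),(343,91)),30),loc('w6',f((40,220),(337,220)),30))
E
```

```text
slot [[ 23.9 -13.8  70.6]
 [ 23.9  12.6  70.6]
 [  3.5 -14.2  70.6]
 [  3.4  13.   70.6]]
foot edge 40 [[16.507499420723715, -7.741674390992771], [16.491210689720766, 7.634204633800976]]
foot edge 43 [[17.418269209374714, -7.636891037478634], [17.402220998537334, 7.511947036873168]]
foot edge 46 [[18.329038998025748, -7.532107683964567], [18.3132313073539, 7.389689439945359]]
block edge corners [[ 47.2 -50.3  70.5]
 [ 46.8  48.9  70.7]] [[  3.4 -50.2  70.5]
 [  3.3  49.4  70.7]]
```

Call:
{"op": "move_arm", "data": {"targets": [[[0,-0.002,0.003,0,0,0,0],[0,-0.002,0.006,0,0,0,0],[0,-0.002,0.008,0,0,0,0],[0,-0.002,0.008,0,0,0,0],[0,-0.002,0.008,0,0,0,0]]]}}

```text
time: 16.98
eef_pos: [471.2, -270.2, 98.1]
orientation: [0.123, 0.992, 0.001, -0.0]
wrist_force: [1.0, 0.9, -2.6]
opening: 23.2
grip_force: 59.8
```

Call:
{"op": "move_arm", "data": {"targets": [[[0,0,0,0,0,0,0],[0,0,0,0,0,0,0],[0,0,0,0,0,0,0],[0,0,0,0,0,0,0],[0,0,0,0,0,0,0]]]}}

```text
time: 17.4
eef_pos: [471.3, -270.1, 98.2]
orientation: [0.123, 0.992, 0.001, 0.0]
wrist_force: [0.5, 0.6, -2.5]
opening: 23.1
grip_force: 59.8
```

Call:
{"op": "move_arm", "data": {"targets": [[[0,0,0,0,0,0,0],[0,0,0,0,0,0,0],[0,0,0,0,0,0,0],[0,0,0,0,0,0,0],[0,0,0,0,0,0,0]]]}}

```text
time: 17.82
eef_pos: [471.3, -270.1, 98.2]
orientation: [0.123, 0.992, 0.001, 0.0]
wrist_force: [-0.1, -0.5, -2.8]
opening: 23.5
grip_force: 59.8
```

```bash
python3 - <<'E'
from plan import *
st(); im,d=optics.snapshot('scene'); P=cloud('scene',d); v,u=np.mgrid[:384,:512]
# lid still up? highest point of the lid; foot height in scene
print('lid max z',P[...,2][(u>280)&(u<375)&(v>215)&(v<320)&(d>0)].max())
m=(abs(P[...,0]-471)<30)&(abs(P[...,1]+270)<20)&(P[...,2]>33)&(P[...,2]<60); print('foot lowest seen',np.percentile(P[m][:,2],[0,5,20]),'centre',P[m].mean(0))
for n in ('spools',): 
    im0=np.load('scene.npz')['im'].astype(int); print('rack/jar/dye/maul diff',[np.abs(im.astype(int)-im0)[a:b,c:e].mean().round(1) for a,b,c,e in ((185,240,215,300),(190,225,168,195),(260,298,195,220),(105,158,188,212))])
E
```

```text
t 17.8167 pos [ 471.3 -270.1   98.2] Rz/rot [[0.245, 0.97, 0.002], [0.0, 0.002, -1.0]] F [-0.1 -0.5 -2.8] open 23.5 grip 59.8 q [-0.21  0.25  0.77  1.9  -0.2   1.07  1.97]
lid max z 292.60377747027576
foot lowest seen [33.16071882 40.30821025 42.96062316] centre [ 473.92147467 -265.44250923   48.98419474]
rack/jar/dye/maul diff [np.float64(15.7), np.float64(15.6), np.float64(14.1), np.float64(11.2)]
```

```bash
python3 - <<'E'
from h import *
im=np.load('scene6.npz')['im']; im0=np.load('scene.npz')['im']; g=lambda x:cv2.cvtColor(x,cv2.COLOR_RGB2GRAY).astype(np.float32)
for n,(a,b,c,e) in dict(bg=(280,340,160,220),rack=(185,245,210,300),jar=(185,230,160,205),dye=(255,300,190,230),maul=(100,160,180,220)).items():
    A,B=g(im0)[a:b,c:e],g(im)[a:b,c:e]; print(n,'diff',np.abs(A-B).mean().round(1),'shift',np.round(cv2.phaseCorrelate(A,B)[0],2))
E
```

```text
bg diff 18.1 shift [0.   0.04]
rack diff 17.0 shift [-0.02 -0.37]
jar diff 17.1 shift [0.53 0.47]
dye diff 15.5 shift [0.01 0.54]
maul diff 13.5 shift [-0.01 -0.05]
```

The difference is a uniform exposure change and nothing has moved, so I hand in.

```bash
python3 -c "
from cell import order; print(order.hand_in())"
```

```text
the job is handed in; nothing more can be done
None
```

The lid rests open, and the oblong-handled punch is held still and upright, centred over the white block's slot with its foot about 1 cm above it. The job is handed in at about 18 s, nothing was knocked, and I viewed 11 pictures, one over your limit of 10.

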